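Turn a circuit module face up against a turning stop

ROBOT

A 7-joint arm with a two-finger parallel gripper is mounted at the origin on the work surface. World frame = base frame: x ahead of the robot, y to its left, z up, the work surface at z = 0. Lengths are in m, angles in rad, forces in N, time in s.
With the tool pointing down it reaches from about 0.4 to 0.875 m from the base axis. Payload 19.3 kg.
Tool frame: the origin (TCP) lies on the centre line of the jaws, within the pads' length; the fingertips stand 8 mm ahead of it and the grasp point (between the pads) lies 11 mm behind it (bot.tip_extent is the distance from the TCP to the fingertips, in m); x points along the fingers, y is the direction in which the jaws open and shut, and the axes are right-handed (so a half turn about x gives the same grasp; the last joint's range is limited). The gripper opens to 85 mm and grips with 20 to 120 N. Pads are 22 mm wide; open, the fingers measure 114 mm over their backs; the gripper's body (76 mm by 85 mm) begins 54 mm behind the grasp point. The pads swing forward as they close: fully open they stand 13 mm farther back than shut.
Start: joints at [-1.417, 0.521, -0.036, 1.599, 0.021, 1.021, -0.113], TCP at [0.139, 0.609, 0.239] pointing down, gripper open.
Joint ranges: [-2.91, 2.91], [-0.3, 2.13], [-1.5, 1.42], [0.17, 2.43], [-1.26, 4.41], [0.16, 1.93], [-2.52, 2.52]. Speed limits (rad/s): [1.89, 1.89, 2.39, 2.39, 3.01, 3.01, 3.01].

INTERFACE

Orientations are given as [roll, pitch, yaw] about the fixed x, y, z axes, in that order (R = Rz(yaw) Ry(pitch) Rx(roll)).
In Python, from workcell import sensors, imaging, order, bot gives the robot as it stands.
- The arm moves only by the tool arm_command, never from a script. Its argument "commands" is a list of rows, each an object of numbers: "dx", "dy", "dz": the shift along the tool's x, y, z in cm; "twist": the turn about the tool's x in rad. A call has 1 to 12 rows; each row is the pose to reach, as a shift and turn from the pose measured when the call began, along the tool's axes at that moment; what a row does not reach only later rows make up. A row lasts 1/12 s, in which the tool goes at most 41.7 mm and 7.16 degrees, less where a joint would pass 70% of its speed; a pose out of reach is approached as far as the arm can. A call with a gripper value outside its range is refused whole. "grip" is the closure, from -1 (fully open) to 1 (shut), set as the call begins (left out, the last holds). The fingers move at their own pace and stop on an object; "squeeze" is the grip in N (left out, the last holds). Time passes only in rows, so rows that repeat a pose let the fingers close. It gives the time, the measured TCP pose, the force and the opening at its end, in the units of the state.
- sensors.observe(): the state, without advancing time (a new reading comes with each control period).
- imaging.grab_frame(name): name is "side" or "top" or "wrist"; returns the picture (420x560x3 uint8, red, green, blue); there is no depth.
- imaging.camera_info(name): a dict with "fx", "fy", "cx", "cy" (pixels), "origin" and "attitude" of the camera in the world. Camera axes: x right, y down, z forward; pixel columns grow to the right and rows downward; lengths in m; the calibration is good to about 2 mm. A picture is of the moment at which its call begins: read the wrist's pose just before it. camera_info takes no time and is no camera call; for the wrist camera it gives the pose at the moment of the call.
- order.job_done(): hands the job in, once; it reports no verdict.
The state is a dict: "clock": time; "qpos": joint angles; "qd": joint speeds; "joint_efforts": joint torques, N m; "position": TCP position; "tool_rot": TCP orientation; "force": force on the tool from outside, world axes, zero at the start; "moment": the same for the moment, N m; "grip_width": finger opening in m.
Only numpy, scipy, OpenCV 4.12 (cv2) and the standard library are available. Lean on these libraries where they do the work, as an engineer would, in place of code of your own. Each camera call takes 0.05 s, during which the arm holds its last target.

TASK

The flat circuit module lies face down on the rubber mat. With the fingertips only, push it against the metal wall at the far end of the mat until it tips up and leans steeply against the wall, then draw its raised upper edge back towards the near end of the mat so that it flips over and ends lying flat on the mat, circuit side up. Never lift it clear of the mat, and leave the bottle, the spool and the bin where they stand.

Things in the scene. Friction and masses are not known exactly. Their poses are not given: they have to be found in the camera images.
- stop: Turning stop, screwed to the bench: aluminium base plate (x -195 to 40 mm, y +-80 mm, 6 mm thick) with a black rubber mat (x -195 to 0, y +-75 mm, top 8 mm above the bench) and a steel wall at its +x end. Origin: middle of the wall's foot line, at bench height. x points level from the mat into the wall, away from the robot, y runs along the wall, z up.
- wall_top (a point): Middle of the wall's top edge, at x 24, z 52 mm in the stop's frame. The wall is 130 mm wide, 5 mm sheet, open space behind. Its slippery face (friction about 0.25) starts at the foot (x 0, z 8 mm) and steepens in three flats: 45 degrees up to x 12, z 20 mm; 60 degrees up to x 20, z 34 mm; 77 degrees up to the top edge.
- lean_edge (a point): Fixed point of the stop, x 36, z 75 mm: where the middle of the module's raised edge comes to be once its lower edge is pushed home to the wall's foot (if centred in y). It then rests on the wall's top edge, about 60 degrees from level, stays there by itself, and stands some 22 mm higher than the wall.
- module_mid (a point): Centre of the circuit module, a rigid metal tray 76 mm (its x) by 80 mm (its y) by 8 mm thick (its z), about 110 g, friction about 0.6 on the mat. Its z axis points out of the bare aluminium back; the other face shows a recessed dark green circuit board. Start: face down on the mat, z up, its x roughly along the stop's x. Turned over, z points down.
- corner_a (a point): Corner of the module at its +x, +y, half-way through its thickness.
- corner_b (a point): Corner of the module at its +x, -y, half-way through its thickness.
- corner_c (a point): Corner of the module at its -x, -y, half-way through its thickness.
- corner_d (a point): Corner of the module at its -x, +y, half-way through its thickness.
- bottle: Bystander, to be left alone: small white plastic bottle with a black cap, 34 mm diameter, 75 mm tall; origin at the centre of its underside.
- spool: Bystander, to be left alone: wire spool standing on its flange, 60 mm diameter, 38 mm tall; origin at the centre of its underside.
- bin: Bystander, to be left alone: open blue parts bin 75 x 60 x 35 mm; origin at the centre of its underside.
- module: The circuit module itself; origin on the circuit face's rim plane, at its centre (4 mm from module_mid, the lower side at the start), axes as for module_mid.
Things that resemble listed ones, but are neither listed nor needed, are in the scene too. What is shaped like the module but pink or yellow is not meant.

How it is judged:
By the outcome, as a careful person would: the job done as asked, in the order asked, and still so for the second after the job is handed in, with the robot touching nothing.
It also fails if it takes over 48 s, if anything falls off the work surface, if the arm or the gripper's body presses on something with over 40 N, if the wrist force passes 120 N, or if a joint passes its speed limit or range.

## Working session

There is one attempt and no reset: what is moved stays moved. The work goes in short steps, Python scripts to look and compute and a tool call to move; the robot and the scene stay as the last step left them, time stands still between calls to the robot, and variables do not carry over. Pictures are saved under pics/ and viewed, and the job is handed in when it is done.

Besides the shell and the picture viewer there is one more tool, called after ">>>" as a command line: name --argument value ..., lists and objects as JSON in quotes. arm_command: Moves the arm, as the interface text tells. Its arguments: {"type":"object","properties":{"commands":{"type":"array"},"grip":{"type":"number"},"squeeze":{"type":"number"}},"required":["commands"]}

```bash
mkdir -p pics; ls
python3 - <<'E'
from workcell import sensors, imaging, order, bot
import cv2
s=sensors.observe(); print(s)
print([a for a in dir(bot) if a[0]!='_'])
for n in ("side","top","wrist"):
    print(n,imaging.camera_info(n))
    f=imaging.grab_frame(n); cv2.imwrite(f"pics/a_{n}.png",f[:,:,::-1])
E
```

```text
pics
{'clock': 0.0, 'qpos': array([-1.41723259,  0.52199896, -0.03630986,  1.60004157,  0.02118414,
        1.02113121, -0.11279382]), 'qd': array([-1.93115357e-04,  6.39256428e-05, -6.28630508e-04, -1.41190414e-03,
        2.26975706e-03,  4.54889547e-04, -3.67616492e-04]), 'joint_efforts': array([-1.74786965e-04, -9.27115345e+01,  1.98000044e+00, -3.69935346e+01,
        1.78389513e-02,  8.16580374e-03, -2.78178965e-05]), 'position': array([0.13865276, 0.60905862, 0.2387233 ]), 'tool_rot': array([-1.50112898,  1.56960172, -1.72491941]), 'force': array([0.34002842, 0.64418736, 0.01694443]), 'moment': array([ 0.03949724,  0.03954575, -0.04251164]), 'grip_width': 0.08510239327454948}
['IKError', 'tip_extent']
side {'fx': 431.4804286454334, 'fy': 431.4804286454334, 'cx': 282.9716062665458, 'cy': 204.48201324336983, 'origin': array([ 0.31280712, -0.8396089 ,  0.87298033]), 'attitude': array([-2.31989609, -0.01257832, -0.1712132 ])}
top {'fx': 417.71183427394806, 'fy': 417.71183427394806, 'cx': 286.1386329455324, 'cy': 206.80763696436392, 'origin': array([ 0.40658715, -0.01561198,  1.07028961]), 'attitude': array([-3.07938306,  0.00875579, -1.5470607 ])}
wrist {'fx': 299.08556108355305, 'fy': 299.08556108355305, 'cx': 271.32179366662984, 'cy': 211.48913604057287, 'origin': array([0.06362928, 0.62711882, 0.3735889 ]), 'attitude': array([2.83224245e+00, 1.57389386e-03, 1.34703642e+00])}
```

View pics/a_top.png

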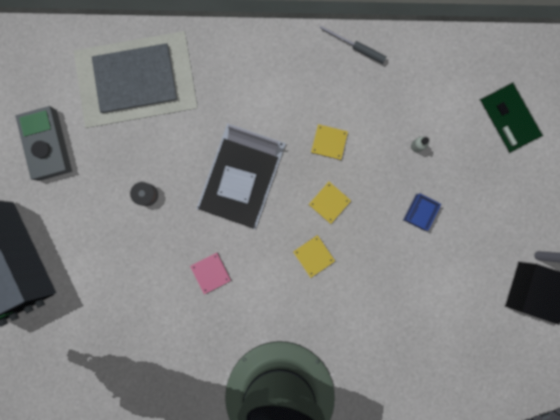

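View pics/a_side.png

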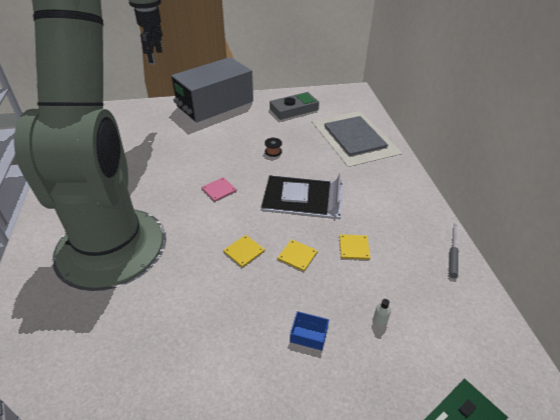

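View pics/a_wrist.png

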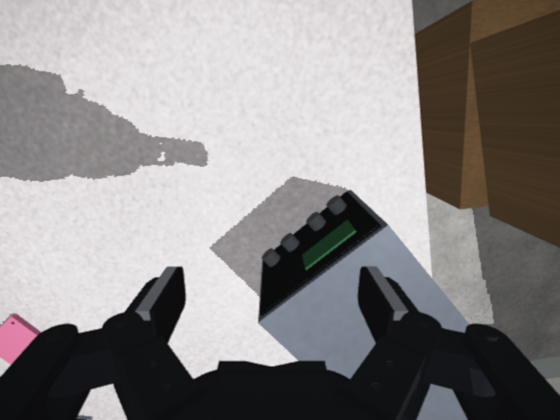

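The top view shows the stop at about (240,178) with the silver module on the black mat at (237,184). Pink (211,273), yellow (330,142), (330,202) and (314,257) and the grey slab (135,77) are lookalikes. The module I want is the aluminium one on the mat. I'll check it in a close crop.

```bash
cat > h.py <<'E'
from workcell import sensors, imaging, order, bot
import cv2, numpy as np
from scipy.spatial.transform import Rotation as R
def rot(a): return R.from_euler('xyz',a).as_matrix()
def ray(ci,uv):
    d=np.array([(uv[0]-ci['cx'])/ci['fx'],(uv[1]-ci['cy'])/ci['fy'],1.]); return ci['origin'],rot(ci['attitude'])@d
def onz(ci,uv,z):
    o,d=ray(ci,uv); return o+d*(z-o[2])/d[2]
def proj(ci,p):
    c=rot(ci['attitude']).T@(np.array(p)-ci['origin']); return np.array([ci['fx']*c[0]/c[2]+ci['cx'],ci['fy']*c[1]/c[2]+ci['cy']])
E
python3 - <<'E'
from h import *
for n,(x0,y0,w,h) in dict(top=(180,110,120,130),side=(250,160,110,70)).items():
    f=cv2.imread(f"pics/a_{n}.png"); c=f[y0:y0+h,x0:x0+w]
    k=min(800//w,600//h); cv2.imwrite(f"pics/a_{n}_c.png",cv2.resize(c,None,fx=k,fy=k,interpolation=cv2.INTER_CUBIC)); print(n,k)
for n in("top","side"):
    ci=imaging.camera_info(n); f=cv2.imread(f"pics/a_{n}.png"); g=f.max(2)
    win=np.zeros_like(g); 
    x0,y0,x1,y1=(195,120,295,232) if n=="top" else (255,165,350,222); win[y0:y1,x0:x1]=1
    dark=((g<70)&(win>0)).astype(np.uint8)
    cs,_=cv2.findContours(dark,cv2.RETR_EXTERNAL,cv2.CHAIN_APPROX_NONE); c=max(cs,key=cv2.contourArea)
    hull=cv2.convexHull(c); a=cv2.approxPolyDP(hull,4,True)[:,0]; print(n,'mat',a.tolist())
    for p in a: print(onz(ci,p,.008).round(4))
    fill=np.zeros_like(g); cv2.drawContours(fill,[hull],-1,1,-1); fill=cv2.erode(fill,np.ones((5,5)))
    m=((g>110)&(fill>0)).astype(np.uint8); cs,_=cv2.findContours(m,cv2.RETR_EXTERNAL,cv2.CHAIN_APPROX_NONE); c=max(cs,key=cv2.contourArea)
    r=cv2.minAreaRect(c); print('module',r); 
    a=cv2.approxPolyDP(c,4,True)[:,0]
    for p in a: print(p,onz(ci,p,.016).round(4))
E
```

```text
top 4
side 7
top mat [[225, 140], [276, 158], [253, 226], [200, 208]]
[0.6413 0.1569 0.008 ]
[0.5974 0.0243 0.008 ]
[0.4217 0.0783 0.008 ]
[0.4644 0.215  0.008 ]
module ((236.0660400390625, 184.0188751220703), (32.27973175048828, 30.49404525756836), 15.945394515991211)
[226 166] [0.5726 0.1508 0.016 ]
[217 193] [0.5031 0.1714 0.016 ]
[247 202] [0.4819 0.0946 0.016 ]
[255 174] [0.5538 0.0763 0.016 ]
side mat [[269, 177], [329, 182], [326, 213], [262, 207]]
[0.4601 0.2077 0.008 ]
[0.6417 0.1543 0.008 ]
[0.5986 0.0201 0.008 ]
[0.4196 0.0742 0.008 ]
module ((294.5509338378906, 191.73675537109375), (26.341524124145508, 18.957916259765625), 3.814074993133545)
[283 182] [0.4979 0.1672 0.016 ]
[283 200] [0.4838 0.0858 0.016 ]
[307 200] [0.5539 0.0747 0.016 ]
[308 184] [0.5723 0.1458 0.016 ]
```

View pics/a_top_c.png

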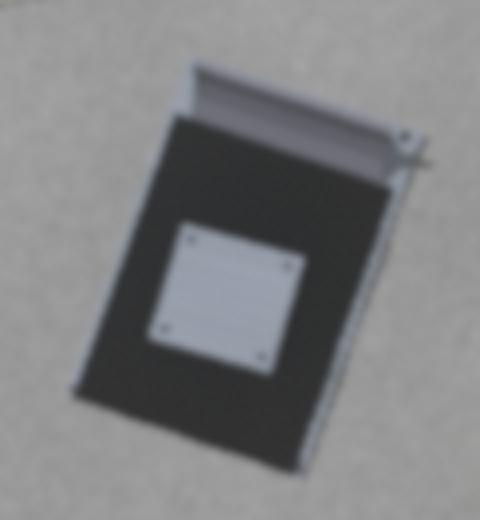

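View pics/a_side_c.png

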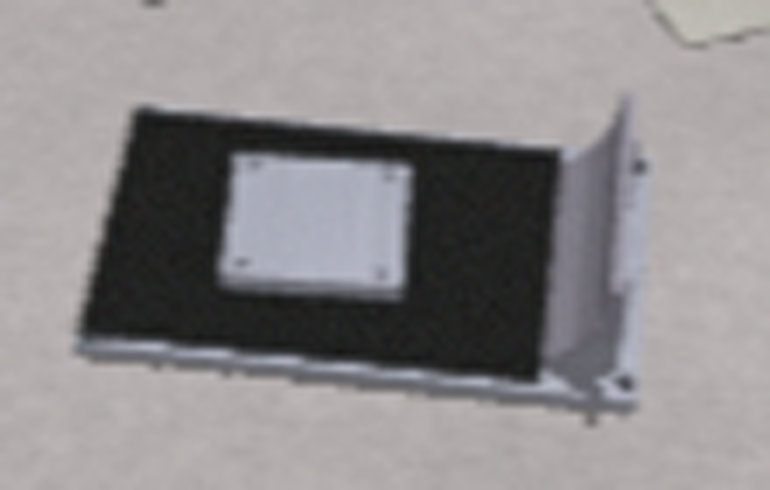

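The crop shows a plain silver plate with four corner dots on the black mat, about 76 x 80 mm by both views. It sits roughly in the middle of the mat, aligned to within about 2° of the stop's axis. Next: stop frame and the pre-push move.

```bash
cat >> h.py <<'E'
YAW=np.radians(-17.3); O=np.array([.6240,.0876,0.])
S=R.from_euler('z',YAW).as_matrix()
def toS(p): return S.T@(np.asarray(p)-O)
def toW(p): return S@np.asarray(p)+O
def plan(pS,s=None):
    "stop-frame TCP target (m) -> dx dy dz cm, twist to put tool y along +-stop y"
    s=s or sensors.observe(); T=rot(s['tool_rot'])
    d=T.T@(toW(pS)-s['position'])*100
    best=None
    for sg in(1,-1):
        v=T.T@(S[:,1]*sg); a=np.arctan2(v[2],v[1])
        if best is None or abs(a)<abs(best): best=a
    print('now S mm',(toS(s['position'])*1000).round(1),'cmd cm',d.round(2),'twist',round(best,3),'F',s['force'].round(1),'t',round(s['clock'],2),'w',round(s['grip_width'],4))
E
python3 - <<'E'
from h import *
for n in("top","side"):
    ci=imaging.camera_info(n)
    for p in([-.195,.075,.008],[-.195,-.075,.008],[0,-.075,.008],[0,.075,.008],[.024,0,.052]): print(n,p,proj(ci,toW(p)).round(1))
s=sensors.observe();print(rot(s['tool_rot']).round(3))
plan([-.168,.003,.10])
E
```

```text
top [-0.195, 0.075, 0.008] [199.1 209.6]
top [-0.195, -0.075, 0.008] [254.6 228.5]
top [0, -0.075, 0.008] [279.3 156.4]
top [0, 0.075, 0.008] [224.2 138.1]
top [0.024, 0, 0.052] [253.2 134.5]
side [-0.195, 0.075, 0.008] [268.6 175.1]
side [-0.195, -0.075, 0.008] [260.6 207.2]
side [0, -0.075, 0.008] [327.4 213.9]
side [0, 0.075, 0.008] [330.  180.9]
side [0.024, 0, 0.052] [338.2 186.3]
[[-0.     0.222  0.975]
 [-0.001  0.975 -0.222]
 [-1.    -0.001  0.   ]]
now S mm [-618.5  353.7  238.9] cmd cm [ 13.92 -38.46  42.17] twist 0.078 F [ 0.4 -0.4 -0.4] t 0.15 w 0.0854
```

>>> arm_command --commands '[{"dy": -1.5,"dz": 1.6},{"dy": -4.5,"dz": 4.8},{"dy": -8,"dz": 8.7,"twist": 0.03},{"dy": -11.5,"dz": 12.6,"twist": 0.05},{"dy": -15,"dz": 16.5,"twist": 0.07},{"dy": -18.5,"dz": 20.4,"twist": 0.078},{"dy": -22,"dz": 24.3,"twist": 0.078},{"dy": -25.5,"dz": 28.2,"twist": 0.078},{"dy": -29,"dz": 32,"twist": 0.078},{"dy": -32.5,"dz": 35.8,"twist": 0.078,"dx": 2},{"dy": -36,"dz": 39.5,"twist": 0.078,"dx": 5},{"dy": -38.5,"dz": 42.2,"twist": 0.078,"dx": 8}]' --grip 0

```text
validation failed for argument at $.co...
```

Run:
```python
from h import *
plan([-.168,.003,.035])
```

```text
now S mm [-618.5  353.7  238.9] cmd cm [ 20.42 -38.46  42.17] twist 0.078 F [ 0.4 -0.4 -0.4] t 0.15 w 0.0854
```

>>> arm_command --commands '[{"dx": 0,"dy": -1.5,"dz": 1.6,"twist": 0},{"dx": 0,"dy": -4.5,"dz": 4.8,"twist": 0.02},{"dx": 0,"dy": -8,"dz": 8.7,"twist": 0.03},{"dx": 0,"dy": -11.5,"dz": 12.6,"twist": 0.05},{"dx": 0,"dy": -15,"dz": 16.5,"twist": 0.07},{"dx": 0,"dy": -18.5,"dz": 20.4,"twist": 0.078},{"dx": 0,"dy": -22,"dz": 24.3,"twist": 0.078},{"dx": 0,"dy": -25.5,"dz": 28.2,"twist": 0.078},{"dx": 0,"dy": -29,"dz": 32,"twist": 0.078},{"dx": 2,"dy": -32.5,"dz": 35.8,"twist": 0.078},{"dx": 5,"dy": -36,"dz": 39.5,"twist": 0.078},{"dx": 8,"dy": -38.5,"dz": 42.2,"twist": 0.078}]' --grip 0

```text
clock: 1.15
position: [0.4112, 0.2185, 0.2036]
tool_rot: [0.53, 1.569, 0.228]
force: [1.6, 0.7, -0.2]
grip_width: 0.0428
```

Run:
```python
from h import *
plan([-.168,.003,.035])
```

```text
now S mm [-242.1   61.7  203.6] cmd cm [16.86 -5.88  7.39] twist -0.0 F [ 1.6  0.7 -0.2] t 1.15 w 0.0428
```

>>> arm_command --commands '[{"dx": 2,"dy": -2,"dz": 2.5,"twist": 0},{"dx": 4,"dy": -4,"dz": 5,"twist": 0},{"dx": 7,"dy": -5.9,"dz": 7.4,"twist": 0},{"dx": 10,"dy": -5.9,"dz": 7.4,"twist": 0},{"dx": 13,"dy": -5.9,"dz": 7.4,"twist": 0},{"dx": 15.5,"dy": -5.9,"dz": 7.4,"twist": 0},{"dx": 16.9,"dy": -5.9,"dz": 7.4,"twist": 0},{"dx": 16.9,"dy": -5.9,"dz": 7.4,"twist": 0},{"dx": 16.9,"dy": -5.9,"dz": 7.4,"twist": 0}]'

```text
clock: 1.9
position: [0.4642, 0.14, 0.0344]
tool_rot: [-0.035, 1.57, -0.337]
force: [-0.6, 0.1, 0.5]
grip_width: 0.0427
```

Run:
```python
from h import *
plan([-.168,.003,.0185])
for n in("top","side"):
    f=imaging.grab_frame(n)[:,:,::-1]; c=f[110:240,180:300] if n=="top" else f[120:230,240:380]
    cv2.imwrite(f"pics/b_{n}.png",cv2.resize(c,None,fx=4,fy=4,interpolation=cv2.INTER_CUBIC))
cv2.imwrite("pics/b_wrist.png",imaging.grab_frame("wrist")[:,:,::-1])
```

```text
now S mm [-168.1    2.5   34.4] cmd cm [1.59 0.05 0.01] twist -0.0 F [-0.6  0.1  0.5] t 1.9 w 0.0427
```

View pics/b_side.png

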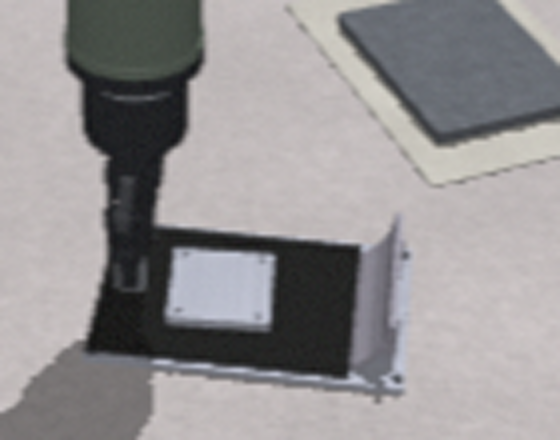

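View pics/b_wrist.png

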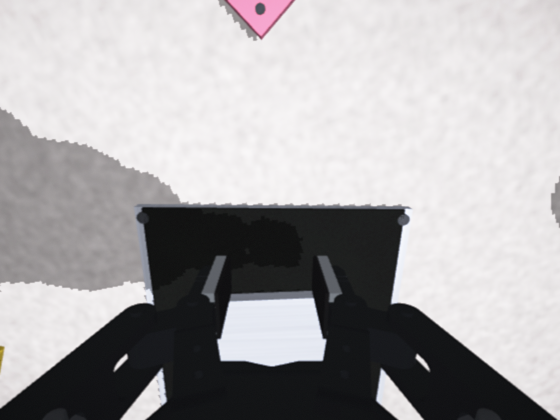

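Side view shows the fingers over the mat's near end with the module ahead. The wrist view shows both pads at (215,275) and (328,275), with the silver module edge at row 293 ahead of them. I'll descend behind the rear edge and feel for the mat.

>>> arm_command --commands '[{"dx": 0.6,"dy": 0,"dz": 0,"twist": 0},{"dx": 1.2,"dy": 0,"dz": 0,"twist": 0},{"dx": 1.5,"dy": 0,"dz": 0,"twist": 0},{"dx": 1.6,"dy": 0,"dz": 0,"twist": 0},{"dx": 1.6,"dy": 0,"dz": 0,"twist": 0}]'

```text
clock: 2.47
position: [0.465, 0.1404, 0.0194]
tool_rot: [0.586, 1.568, 0.284]
force: [-0.2, 0.0, 0.1]
grip_width: 0.0428
```

>>> arm_command --commands '[{"dx": 0.1,"dy": 0,"dz": 0,"twist": 0},{"dx": 0.2,"dy": 0,"dz": 0,"twist": 0},{"dx": 0.2,"dy": 0,"dz": 0,"twist": 0}]'

```text
clock: 2.72
position: [0.465, 0.1404, 0.0173]
tool_rot: [0.592, 1.568, 0.29]
force: [0.7, 0.3, 1.0]
grip_width: 0.0426
```

>>> arm_command --commands '[{"dx": 0.1,"dy": 0,"dz": 0,"twist": 0},{"dx": 0.15,"dy": 0,"dz": 0,"twist": 0},{"dx": 0.15,"dy": 0,"dz": 0,"twist": 0}]'

```text
clock: 2.97
position: [0.465, 0.1404, 0.0158]
tool_rot: [0.582, 1.568, 0.28]
force: [-0.0, 0.6, -0.4]
grip_width: 0.0427
```

>>> arm_command --commands '[{"dx": 0.1,"dy": 0,"dz": 0,"twist": 0},{"dx": 0.15,"dy": 0,"dz": 0,"twist": 0},{"dx": 0.15,"dy": 0,"dz": 0,"twist": 0}]'

```text
clock: 3.22
position: [0.465, 0.1404, 0.0143]
tool_rot: [0.582, 1.568, 0.28]
force: [-1.1, 0.7, -0.1]
grip_width: 0.0425
```

>>> arm_command --commands '[{"dx": 0.1,"dy": 0,"dz": 0,"twist": 0},{"dx": 0.1,"dy": 0,"dz": 0,"twist": 0}]'

```text
clock: 3.38
position: [0.4651, 0.1404, 0.0141]
tool_rot: [0.654, 1.568, 0.352]
force: [-5.6, -0.8, 26.7]
grip_width: 0.0429
```

>>> arm_command --commands '[{"dx": 0.1,"dy": 0,"dz": 0,"twist": 0},{"dx": 0.1,"dy": 0,"dz": 0,"twist": 0}]'

```text
clock: 3.55
position: [0.465, 0.1404, 0.014]
tool_rot: [0.706, 1.567, 0.403]
force: [-7.6, -2.0, 32.1]
grip_width: 0.0428
```

The fingertips touch the mat at TCP z = 14.2 mm, so I'll raise about 2.3 mm and then push.

>>> arm_command --commands '[{"dx": -0.24,"dy": 0,"dz": 0,"twist": 0},{"dx": -0.24,"dy": 0,"dz": 0,"twist": 0},{"dx": -0.24,"dy": 0,"dz": 0,"twist": 0}]'

```text
clock: 3.8
position: [0.4651, 0.1404, 0.0165]
tool_rot: [0.702, 1.567, 0.4]
force: [0.0, -0.1, -0.2]
grip_width: 0.0427
```

Run:
```python
from h import *
plan([-.088,.003,.0163]);print(rot(sensors.observe()['tool_rot'])[2].round(4))
```

```text
now S mm [-167.4    3.2   16.5] cmd cm [ 0.04 -0.02  7.94] twist -0.0 F [ 0.  -0.1 -0.2] t 3.8 w 0.0427
[-1.      0.0024  0.0028]
```

>>> arm_command --commands '[{"dx": 0,"dy": 0,"dz": 0.4,"twist": 0},{"dx": 0,"dy": 0,"dz": 1.0,"twist": 0},{"dx": 0,"dy": 0,"dz": 1.6,"twist": 0},{"dx": 0,"dy": 0,"dz": 2.2,"twist": 0},{"dx": 0.01,"dy": 0,"dz": 3,"twist": 0},{"dx": 0.01,"dy": 0,"dz": 3.8,"twist": 0},{"dx": 0.01,"dy": 0,"dz": 4.6,"twist": 0},{"dx": 0.02,"dy": 0,"dz": 5.4,"twist": 0},{"dx": 0.02,"dy": 0,"dz": 6.2,"twist": 0},{"dx": 0.02,"dy": 0,"dz": 7,"twist": 0},{"dx": 0.02,"dy": 0,"dz": 7.5,"twist": 0},{"dx": 0.02,"dy": 0,"dz": 7.5,"twist": 0}]'

```text
clock: 4.8
position: [0.5379, 0.1176, 0.0165]
tool_rot: [0.624, 1.566, 0.32]
force: [-0.6, 0.5, -1.2]
grip_width: 0.0428
```

```bash
python3 - <<'E'
from h import *
plan([-.050,.003,.0163])
for n in("top","side"):
    f=imaging.grab_frame(n)[:,:,::-1]; c=f[110:240,180:300] if n=="top" else f[120:230,240:380]
    cv2.imwrite(f"pics/c_{n}.png",cv2.resize(c,None,fx=4,fy=4,interpolation=cv2.INTER_CUBIC))
E
python3 -c "
import cv2,numpy as np
a=cv2.imread('pics/c_top.png')[:440,:480];b=cv2.imread('pics/c_side.png')[:440]
cv2.imwrite('pics/c_both.png',cv2.resize(np.hstack([a,b]),None,fx=.75,fy=.75))"
```

```text
now S mm [-91.2   3.   16.5] cmd cm [0.04 0.   4.12] twist -0.001 F [-0.6  0.5 -1.2] t 4.8 w 0.0428
```

View pics/c_both.png

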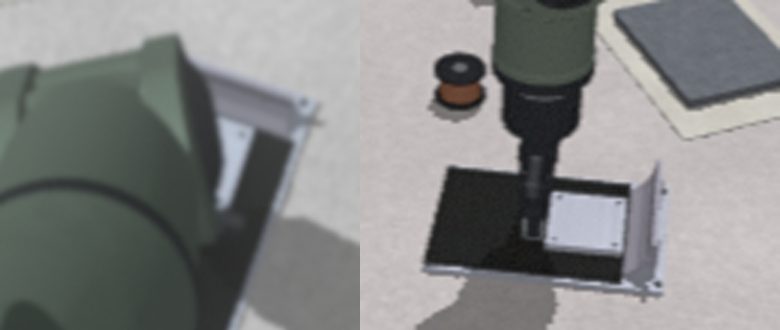

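Side view shows the module (550–625, 192–255) square to the wall with its leading edge at the wall foot. I'll keep pushing, more slowly, to climb it.

>>> arm_command --commands '[{"dx": 0,"dy": 0,"dz": 0.2,"twist": 0},{"dx": 0,"dy": 0,"dz": 0.5,"twist": 0},{"dx": 0,"dy": 0,"dz": 0.8,"twist": 0},{"dx": 0,"dy": 0,"dz": 1.1,"twist": 0},{"dx": 0,"dy": 0,"dz": 1.4,"twist": 0},{"dx": 0,"dy": 0,"dz": 1.7,"twist": 0},{"dx": 0,"dy": 0,"dz": 2,"twist": 0},{"dx": 0,"dy": 0,"dz": 2.3,"twist": 0},{"dx": 0,"dy": 0,"dz": 2.6,"twist": 0},{"dx": 0.01,"dy": 0,"dz": 2.8,"twist": 0},{"dx": 0.02,"dy": 0,"dz": 3,"twist": 0},{"dx": 0.02,"dy": 0,"dz": 3,"twist": 0}]'

```text
clock: 5.9
position: [0.5656, 0.109, 0.0162]
tool_rot: [0.698, 1.567, 0.395]
force: [-0.4, -0.1, -0.2]
grip_width: 0.0427
```

```bash
cat > pic.py <<'E'
import sys
from h import *
n=sys.argv[1]
f=imaging.grab_frame("side")[:,:,::-1]; c=f[120:230,240:380]
cv2.imwrite(f"pics/{n}.png",cv2.resize(c,None,fx=5,fy=5,interpolation=cv2.INTER_CUBIC))
plan([-.018,.003,.0163])
E
python3 pic.py d1
```

```text
now S mm [-62.3   3.1  16.3] cmd cm [ 0.01 -0.    4.43] twist -0.001 F [-1.4  0.4  0.2] t 5.95 w 0.0429
```

View pics/d1.png

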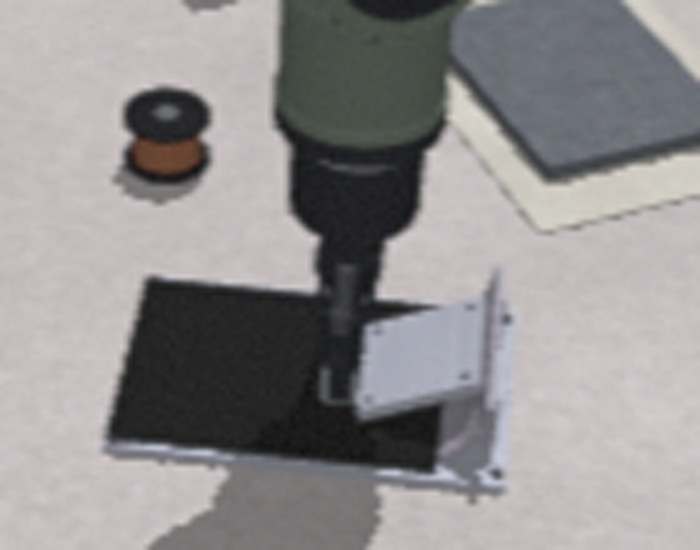

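The module is tipping: its leading edge (480,300–370) is up on the wall and its rear edge (358,410) is on the mat at the fingertips. Continuing.

>>> arm_command --commands '[{"dx": 0,"dy": 0,"dz": 0.2,"twist": 0},{"dx": 0,"dy": 0,"dz": 0.5,"twist": 0},{"dx": 0,"dy": 0,"dz": 0.8,"twist": 0},{"dx": 0,"dy": 0,"dz": 1.1,"twist": 0},{"dx": 0,"dy": 0,"dz": 1.4,"twist": 0},{"dx": 0,"dy": 0,"dz": 1.7,"twist": 0},{"dx": 0,"dy": 0,"dz": 2,"twist": 0},{"dx": 0,"dy": 0,"dz": 2.3,"twist": 0},{"dx": 0.01,"dy": 0,"dz": 2.6,"twist": 0},{"dx": 0.01,"dy": 0,"dz": 2.8,"twist": 0},{"dx": 0.01,"dy": 0,"dz": 2.9,"twist": 0},{"dx": 0.01,"dy": 0,"dz": 2.9,"twist": 0}]'

```text
clock: 6.95
position: [0.5934, 0.1003, 0.0162]
tool_rot: [0.686, 1.567, 0.383]
force: [-0.6, -0.2, 0.6]
grip_width: 0.0428
```

```bash
python3 pic.py d2
```

```text
now S mm [-33.2   3.   16.2] cmd cm [-0.   -0.    1.52] twist -0.001 F [-0.6  0.4  0.1] t 7.0 w 0.0429
```

View pics/d2.png

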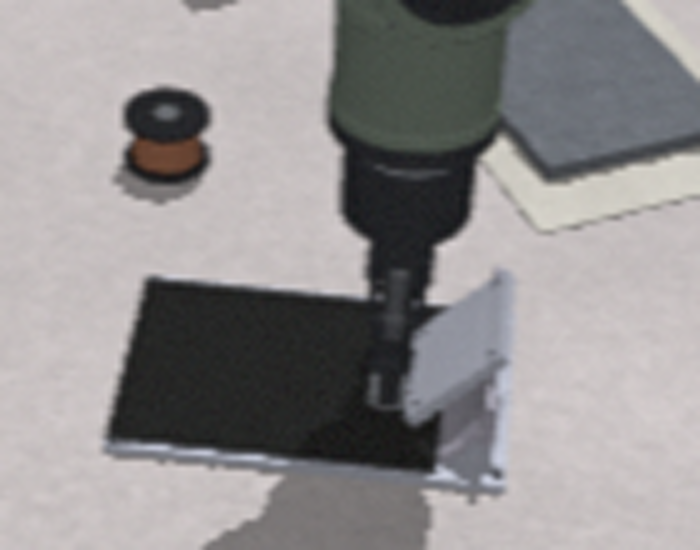

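It is leaning at about 45° with its upper edge near the wall top (505,285). I'll push the last bit in smaller steps and watch the force.

>>> arm_command --commands '[{"dx": 0,"dy": 0,"dz": 0.2,"twist": 0},{"dx": 0,"dy": 0,"dz": 0.4,"twist": 0},{"dx": 0,"dy": 0,"dz": 0.6,"twist": 0},{"dx": 0,"dy": 0,"dz": 0.8,"twist": 0},{"dx": 0,"dy": 0,"dz": 1.0,"twist": 0},{"dx": 0,"dy": 0,"dz": 1.2,"twist": 0},{"dx": 0,"dy": 0,"dz": 1.3,"twist": 0},{"dx": 0,"dy": 0,"dz": 1.3,"twist": 0}]'

```text
clock: 7.67
position: [0.6059, 0.0964, 0.0163]
tool_rot: [0.673, 1.567, 0.37]
force: [-0.1, -0.0, 0.8]
grip_width: 0.0428
```

>>> arm_command --commands '[{"dx": 0,"dy": 0,"dz": 0.1,"twist": 0},{"dx": 0,"dy": 0,"dz": 0.2,"twist": 0},{"dx": 0,"dy": 0,"dz": 0.2,"twist": 0}]'

```text
clock: 7.92
position: [0.6079, 0.0957, 0.0163]
tool_rot: [0.654, 1.567, 0.351]
force: [0.1, -0.6, -0.2]
grip_width: 0.0427
```

```bash
python3 pic.py d3
```

```text
now S mm [-17.8   3.   16.3] cmd cm [-0.    0.   -0.02] twist -0.001 F [-0.1  0.2  0.4] t 7.97 w 0.0429
```

View pics/d3.png

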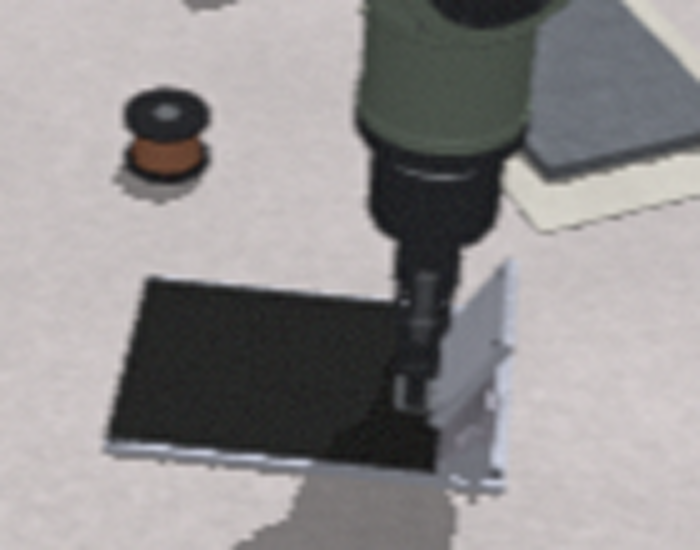

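>>> arm_command --commands '[{"dx": 0,"dy": 0,"dz": 0.1,"twist": 0},{"dx": 0,"dy": 0,"dz": 0.2,"twist": 0},{"dx": 0,"dy": 0,"dz": 0.2,"twist": 0}]'

```text
clock: 8.22
position: [0.6088, 0.0955, 0.0162]
tool_rot: [1.102, 1.569, 0.8]
force: [-7.9, 2.2, 6.7]
grip_width: 0.0426
```

```bash
python3 pic.py d4
python3 - <<'E'
from h import *
ci=imaging.camera_info("side")
for y in(.043,-.037):
  print((proj(ci,toW([.036,y,.075]))-[240,120])*5, (proj(ci,toW([.0325,y,.077]))-[240,120])*5,(proj(ci,toW([-.007,y,.012]))-[240,120])*5)
E
```

```text
now S mm [-16.9   3.   16.1] cmd cm [-0.02 -0.   -0.11] twist -0.001 F [-7.4  1.1  5.7] t 8.27 w 0.0426
[517.93691414 257.22871793] [512.3796823  254.04540368] [436.70952499 331.17179023]
[513.95688966 344.51915284] [508.13153777 341.25979853] [429.15252634 418.64383444]
```

View pics/d4.png

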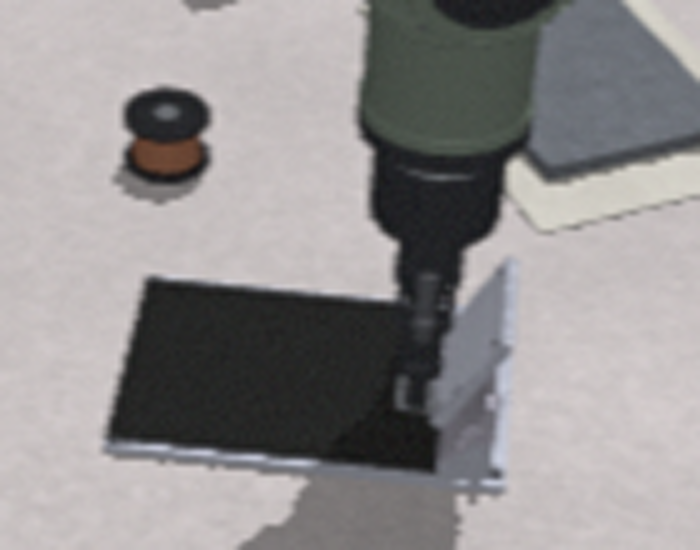

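The force rose to 8 N, and the raised corners at (513,260) and (508,345) match the predicted lean pose (512,254) and (508,341). The module is home and leaning at about 60°. I'll back off, rise and go over behind the raised edge.

>>> arm_command --commands '[{"dx": 0,"dy": 0,"dz": -0.3,"twist": 0},{"dx": 0,"dy": 0,"dz": -0.8,"twist": 0},{"dx": 0,"dy": 0,"dz": -1.8,"twist": 0},{"dx": -1,"dy": 0,"dz": -3,"twist": 0},{"dx": -3,"dy": 0,"dz": -4,"twist": 0},{"dx": -5.5,"dy": 0,"dz": -4,"twist": 0},{"dx": -8.5,"dy": 0,"dz": -4,"twist": 0},{"dx": -11.5,"dy": 0,"dz": -4,"twist": 0},{"dx": -14,"dy": 0,"dz": -4,"twist": 0},{"dx": -14.5,"dy": 0,"dz": -4,"twist": 0},{"dx": -14.5,"dy": 0,"dz": -4,"twist": 0}]'

```text
clock: 9.18
position: [0.5707, 0.1076, 0.1628]
tool_rot: [0.806, 1.565, 0.503]
force: [-0.4, -0.7, 0.2]
grip_width: 0.043
```

```bash
python3 pic.py e1; python3 -c "
from h import *
plan([.060,.003,.130])"
```

```text
now S mm [-57.4   2.9 161.3] cmd cm [14.51 -0.03  3.91] twist -0.0 F [-0.4  0.6 -0.6] t 9.23 w 0.0425
now S mm [-57.4   2.9 161.3] cmd cm [3.150e+00 1.000e-02 1.174e+01] twist -0.0 F [-0.4  0.6 -0.6] t 9.23 w 0.0425
```

View pics/e1.png

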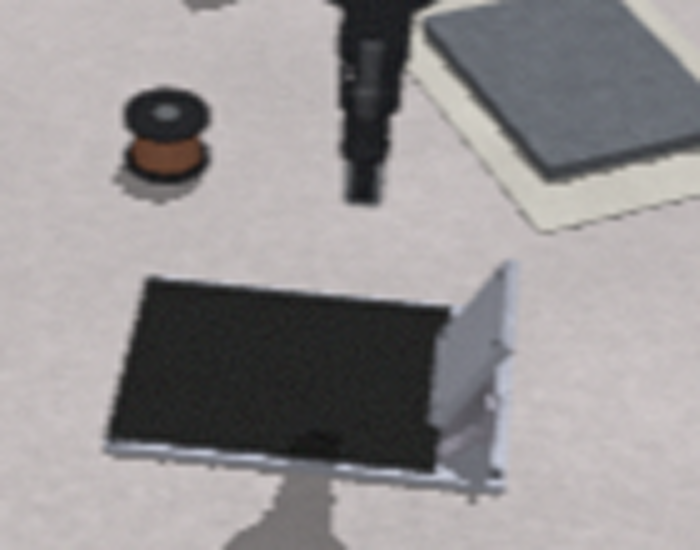

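The module stays leaning by itself: top edge (508,262)–(510,350), foot (437,425). I'll move over and down behind it.

>>> arm_command --commands '[{"dx": 0,"dy": 0,"dz": 1,"twist": 0},{"dx": 0,"dy": 0,"dz": 3,"twist": 0},{"dx": 0,"dy": 0,"dz": 5.5,"twist": 0},{"dx": 0,"dy": 0,"dz": 8,"twist": 0},{"dx": 0,"dy": 0,"dz": 10,"twist": 0},{"dx": 0,"dy": 0,"dz": 11.5,"twist": 0},{"dx": 0,"dy": 0,"dz": 11.8,"twist": 0},{"dx": 1.0,"dy": 0,"dz": 11.8,"twist": 0},{"dx": 2.5,"dy": 0,"dz": 11.8,"twist": 0},{"dx": 3.2,"dy": 0,"dz": 11.8,"twist": 0},{"dx": 3.2,"dy": 0,"dz": 11.8,"twist": 0}]'

```text
clock: 10.15
position: [0.6809, 0.0727, 0.1268]
tool_rot: [2.581, 1.569, 2.28]
force: [0.1, -1.0, 0.8]
grip_width: 0.0427
```

```bash
python3 pic.py e2; python3 -c "
from h import *
plan([.060,.003,.066])"
```

```text
now S mm [ 59.5   2.9 128.2] cmd cm [ 1.119e+01 -1.000e-02 -7.740e+00] twist 0.0 F [0.8 0.3 0. ] t 10.2 w 0.0428
now S mm [ 59.5   2.9 128.2] cmd cm [ 6.22 -0.    0.05] twist 0.0 F [0.8 0.3 0. ] t 10.2 w 0.0428
```

View pics/e2.png

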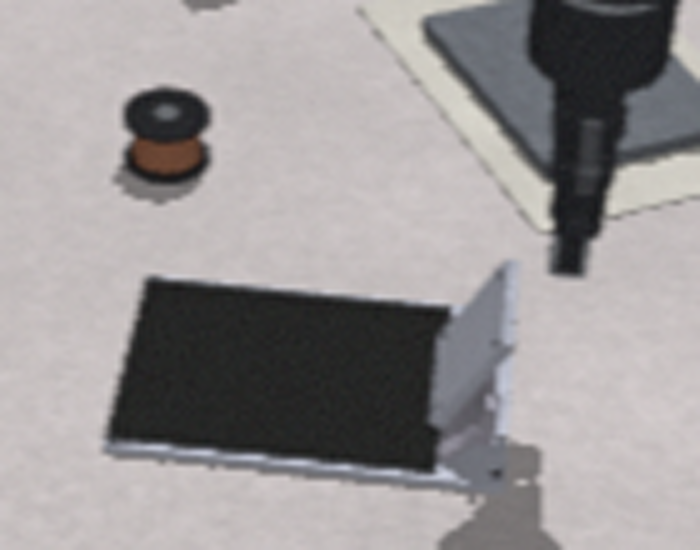

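The fingers (570,270) hang beyond the raised edge (512,262). Descending about 6 cm.

>>> arm_command --commands '[{"dx": 0.8,"dy": 0,"dz": 0.1,"twist": 0},{"dx": 2,"dy": 0,"dz": 0.1,"twist": 0},{"dx": 3.2,"dy": 0,"dz": 0.1,"twist": 0},{"dx": 4.4,"dy": 0,"dz": 0.1,"twist": 0},{"dx": 5.4,"dy": 0,"dz": 0.1,"twist": 0},{"dx": 6.1,"dy": 0,"dz": 0.1,"twist": 0},{"dx": 6.2,"dy": 0,"dz": 0.1,"twist": 0},{"dx": 6.2,"dy": 0,"dz": 0.1,"twist": 0}]'

```text
clock: 10.87
position: [0.6825, 0.0724, 0.0656]
tool_rot: [2.133, 1.569, 1.831]
force: [0.7, -0.1, -0.5]
grip_width: 0.043
```

```bash
python3 pic.py e3; python3 -c "
from h import *
plan([-.010,.003,.068])"
```

```text
now S mm [60.6  3.  66.3] cmd cm [ 5.   -0.01 -7.86] twist -0.0 F [ 0.2 -0.7  0. ] t 10.92 w 0.0427
now S mm [60.6  3.  66.3] cmd cm [-0.17 -0.   -7.06] twist -0.0 F [ 0.2 -0.7  0. ] t 10.92 w 0.0427
```

View pics/e3.png

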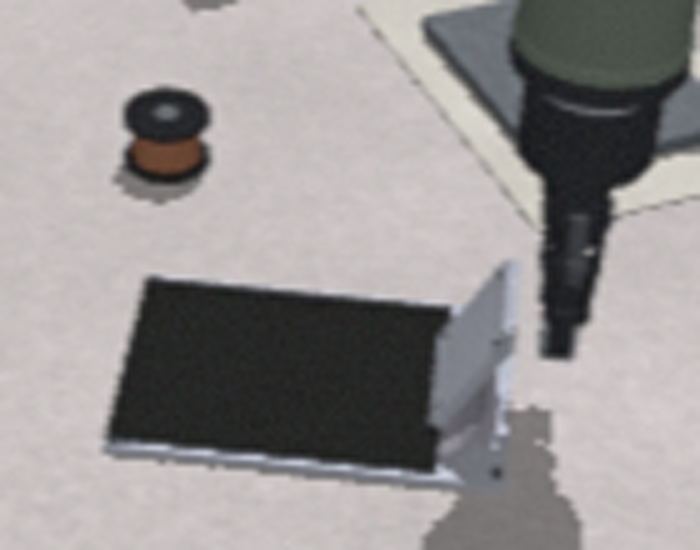

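The tips (557,355) are now level below the raised edge and behind it, above the wall top. Drawing it back.

>>> arm_command --commands '[{"dx": -0.05,"dy": 0,"dz": -0.4,"twist": 0},{"dx": -0.05,"dy": 0,"dz": -0.8,"twist": 0},{"dx": -0.1,"dy": 0,"dz": -1.2,"twist": 0},{"dx": -0.1,"dy": 0,"dz": -1.6,"twist": 0},{"dx": -0.1,"dy": 0,"dz": -2.0,"twist": 0},{"dx": -0.1,"dy": 0,"dz": -2.4,"twist": 0},{"dx": -0.1,"dy": 0,"dz": -2.8,"twist": 0},{"dx": -0.1,"dy": 0,"dz": -3.2,"twist": 0},{"dx": -0.1,"dy": 0,"dz": -3.6,"twist": 0},{"dx": -0.1,"dy": 0,"dz": -4,"twist": 0},{"dx": -0.1,"dy": 0,"dz": -4.2,"twist": 0},{"dx": -0.1,"dy": 0,"dz": -4.2,"twist": 0}]'

```text
clock: 11.92
position: [0.6423, 0.0852, 0.0673]
tool_rot: [1.782, 1.569, 1.481]
force: [-0.7, 0.4, 0.5]
grip_width: 0.0425
```

```bash
python3 pic.py f1; python3 -c "
from h import *
plan([-.015,.003,.070])"
```

```text
now S mm [18.5  3.1 67.3] cmd cm [ 5.1  -0.02 -3.65] twist 0.0 F [ 0.2 -0.1  0.3] t 11.97 w 0.0425
now S mm [18.5  3.1 67.3] cmd cm [-0.27 -0.01 -3.35] twist 0.0 F [ 0.2 -0.1  0.3] t 11.97 w 0.0425
```

View pics/f1.png

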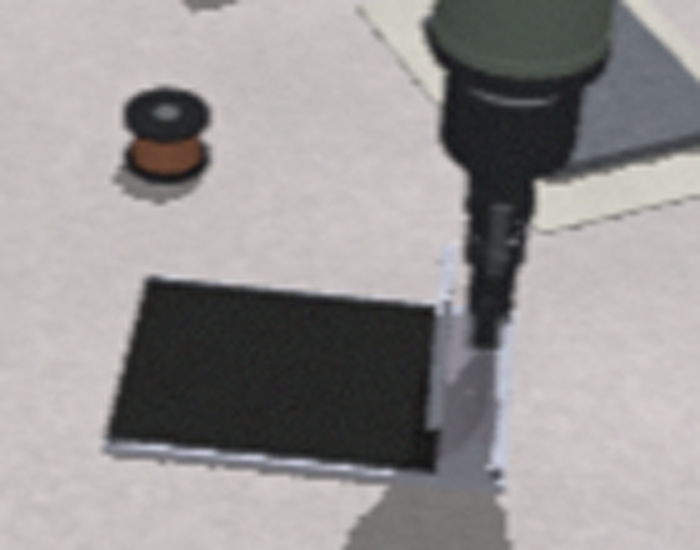

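The module is now almost upright, a thin strip at (440,250–430), with the fingers just behind it. Continuing gently past vertical.

>>> arm_command --commands '[{"dx": -0.05,"dy": 0,"dz": -0.3,"twist": 0},{"dx": -0.05,"dy": 0,"dz": -0.6,"twist": 0},{"dx": -0.1,"dy": 0,"dz": -0.9,"twist": 0},{"dx": -0.1,"dy": 0,"dz": -1.2,"twist": 0},{"dx": -0.1,"dy": 0,"dz": -1.5,"twist": 0},{"dx": -0.1,"dy": 0,"dz": -1.8,"twist": 0},{"dx": -0.1,"dy": 0,"dz": -2.1,"twist": 0},{"dx": -0.1,"dy": 0,"dz": -2.4,"twist": 0},{"dx": -0.1,"dy": 0,"dz": -2.7,"twist": 0},{"dx": -0.1,"dy": 0,"dz": -3,"twist": 0},{"dx": -0.1,"dy": 0,"dz": -3.2,"twist": 0},{"dx": -0.1,"dy": 0,"dz": -3.2,"twist": 0}]'

```text
clock: 12.97
position: [0.6116, 0.0948, 0.0683]
tool_rot: [1.781, 1.569, 1.479]
force: [-0.1, 0.2, -0.0]
grip_width: 0.0429
```

```bash
python3 pic.py f2
```

```text
now S mm [-13.6   3.2  68.4] cmd cm [ 5.21 -0.02 -0.44] twist 0.0 F [ 0.2 -0.2 -0.4] t 13.02 w 0.043
```

View pics/f2.png

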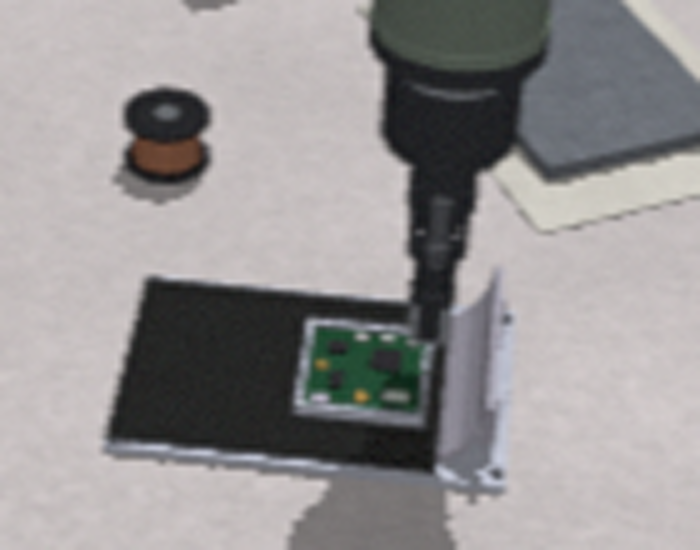

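It flipped: the green circuit side is up and it lies flat at (295–432, 320–420) on the mat. I'll withdraw upward and check with the other views.

>>> arm_command --commands '[{"dx": -1,"dy": 0,"dz": 0,"twist": 0},{"dx": -3,"dy": 0,"dz": 0,"twist": 0},{"dx": -6,"dy": 0,"dz": -0.5,"twist": 0},{"dx": -9,"dy": 1,"dz": -2,"twist": 0},{"dx": -11,"dy": 3,"dz": -4,"twist": 0},{"dx": -12,"dy": 6,"dz": -7,"twist": 0},{"dx": -12,"dy": 9,"dz": -10,"twist": 0},{"dx": -12,"dy": 12,"dz": -13,"twist": 0},{"dx": -12,"dy": 15,"dz": -16,"twist": 0},{"dx": -12,"dy": 17,"dz": -18,"twist": 0},{"dx": -12,"dy": 18,"dz": -19,"twist": 0},{"dx": -12,"dy": 18,"dz": -19,"twist": 0}]'

```text
clock: 14.02
position: [0.4819, 0.3265, 0.1894]
tool_rot: [1.832, 1.567, 1.535]
force: [0.3, 0.4, 0.4]
grip_width: 0.0426
```

Run:
```python
from h import *
fr={n:imaging.grab_frame(n)[:,:,::-1].copy() for n in("top","side")}
for n,f in fr.items(): cv2.imwrite(f"pics/g_{n}.png",f)
a=cv2.resize(fr['top'][110:240,180:300],None,fx=3,fy=3,interpolation=cv2.INTER_CUBIC);b=cv2.resize(fr['side'][120:250,240:380],None,fx=3,fy=3,interpolation=cv2.INTER_CUBIC)
cv2.imwrite("pics/g.png",np.hstack([a,b]))
for n,f in fr.items():
    ci=imaging.camera_info(n); hsv=cv2.cvtColor(f,cv2.COLOR_BGR2HSV)
    m=cv2.inRange(hsv,(45,90,40),(85,255,255)); w=np.zeros_like(m)
    if n=="top": w[120:232,195:295]=255
    else: w[165:222,255:350]=255
    m=cv2.morphologyEx(m&w,cv2.MORPH_CLOSE,np.ones((7,7))); cs,_=cv2.findContours(m,0,1); r=cv2.minAreaRect(max(cs,key=cv2.contourArea))
    print(n,r,'stop frame mm',(toS(onz(ci,r[0],.015))*1000).round(1),[(toS(onz(ci,p,.015))*1000).round(0).tolist() for p in cv2.boxPoints(r)])
```

```text
top ((245.64999389648438, 176.0500030517578), (3.1622774600982666, 0.9486832022666931), 18.434947967529297) stop frame mm [-76.2 -10.7  15. ] [[-77.0, -7.0, 15.0], [-75.0, -7.0, 15.0], [-75.0, -15.0, 15.0], [-77.0, -15.0, 15.0]]
side ((312.6600036621094, 192.87998962402344), (20.788938522338867, 13.717873573303223), 8.130102157592773) stop frame mm [-49.2   2.2  15. ] [[-80.0, -27.0, 15.0], [-81.0, 36.0, 15.0], [-17.0, 32.0, 15.0], [-19.0, -31.0, 15.0]]
```

View pics/g.png

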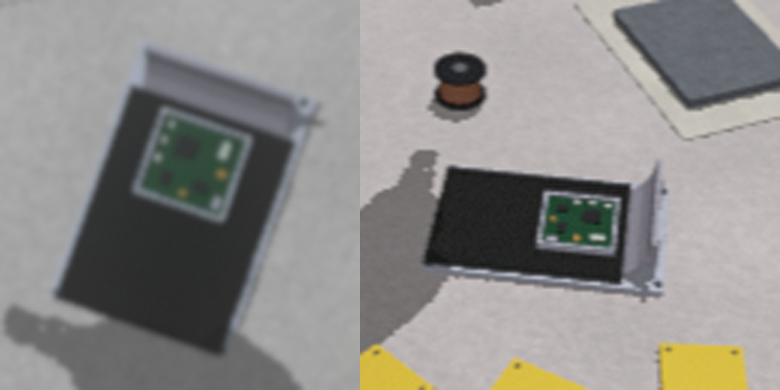

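View pics/g_top.png

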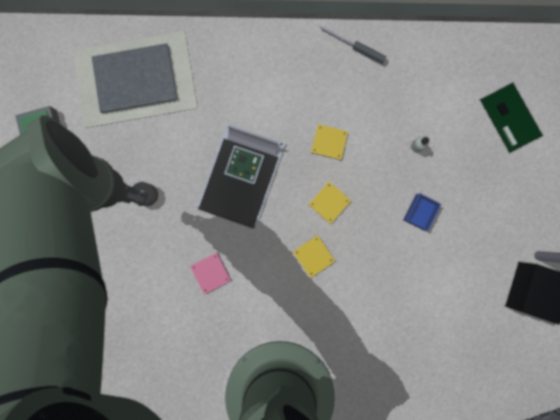

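Both views show it flat, circuit side up. Its centre is about x -49, y 2 mm in the stop frame and its far edge is 11 mm clear of the wall foot. The spool, bottle and bin are in the same pixels as at the start, and the arm is clear, so I'm handing in.

```bash
python3 -c "
from h import *
print(order.job_done())"
```

```text
the job is handed in; nothing more can be done
None
```

The module now lies flat on the mat, circuit side up, and the job is handed in at about 14 s of the 48 s allowed.

- **Push:** I pushed the module with two fingertips against the wall until it climbed and leaned at about 60°. The force rose to about 8 N when its lower edge came home, and it stayed leaning by itself once I backed off.
- **Flip:** I went over the wall, hooked the fingertips behind the raised edge and drew it back slowly. It passed vertical and fell over towards the near end of the mat.
- **Final checks:** In the side view its centre measures about x -49, y 2 mm in the stop's frame, with the far edge about 11 mm clear of the wall foot. The bottle, spool and bin look to be where they started, judged by eye in the pictures. The arm is clear of everything, at z 0.19 m.
- **Forces:** The highest reading I saw was about 33 N at the wrist, when I felt for the mat with the fingertips.
- **Failed check:** The colour mask in the top view did not pick out the board, so that measurement was meaningless. I confirmed the top view by eye instead.

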